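# Uncouple the test gauge from the mini keg

## Task

The pressure check on the mini keg is finished: free the test gauge from the keg's post by its spring-loaded sleeve. Turn the sleeve clockwise (seen from above), feeling for the spot where it will slide back, draw it up until the coupling lets go, and lift the gauge clear so that the sleeve snaps forward; then lower it onto the stub of its wooden stand until it sits fully down and upright. Work gently: never pull hard on the locked coupling, never press hard or let the gauge drop, and do not lift, drag or upset the keg, the stand or the tumbler, cup and tin nearby.

Things in the scene. Friction and masses are not known exactly. Their poses are not given: they have to be found in the camera images.
- keg: full steel mini keg, a loose upright cylinder 110 mm across, about 4 kg, with a black screw cap 62 mm across whose top is 175 mm above the worktop; the gas post (nipple of the coupling) stands on the cap, on the keg's axis. Origin: centre of the keg's underside, z up.
- post_tip (a point): top of the gas post, 219 mm above the keg's underside. The post: 30 mm round neck up to 187 mm, hexagon foot up to 194 mm, then the nipple, 14 mm thick with a rim 20 mm across near the top. The gauge must rise 30 mm from its coupled height to be clear of it.
- gauge: test gauge, brass and steel, about 0.25 kg, 52 mm high, coupled upright on the post: a barrel open below, a steel sleeve round it, a 32 mm dial face up on top. Origin: centre of its open underside, z up; coupled, 189 mm above the worktop. The post's hexagon foot keeps the barrel from turning (6 degrees of play). Jaws hold it under the nipple's rim until the sleeve is drawn back.
- lock_lug (a point): one of three 4 mm lock lugs, 120 degrees apart, sticking out sideways from the barrel 1.5 mm above the sleeve's upper edge (this one on the gauge's +x). The edge has three notches 8 mm wide; only with the notches under the lugs (6 degrees either way) can the sleeve slide up; elsewhere it stops hard after about 1.5 mm. Nothing clicks in passing: try by drawing up lightly.
- sleeve_mid (a point): centre of the sleeve, 18 mm above the gauge's underside; grip here from above. Knurled steel ring 38 mm across, 20 mm high (10 mm below to 10 above this point); the keg's cap is 32 mm below, the dial (narrower) ends 34 mm above. At the start the notches are 17 to 77 degrees anticlockwise (seen from above) of the lugs, an unmeasured amount (this point does not turn with it); it turns easily.
- sleeve (a joint): slide of the sleeve along the barrel, m: 0 = fully forward (down, towards the opening), 0.0085 = fully back (up). A spring pushes it forward with 5 N at 0, 13.5 N at full travel (the gauge's own weight adds 2.5 N). The jaws let go at about 0.006; once they have passed the nipple's rim the sleeve springs forward by itself and the gauge jumps up a few mm in the grip.
- stand: parking stand, loose, about 0.8 kg: round wooden foot 80 mm across and 17 mm high with a 44 mm steel disc and a stub on top. Origin: centre of its underside, z up.
- stub_seat (a point): centre of the top face of the stand's steel disc, 20 mm above the worktop, where the gauge's underside rests when parked (gauge's origin here, any yaw). The steel stub rises 27 mm from here: 20 mm across for 9 mm, then 14 mm, with a tapered tip 5 mm wide. It enters the gauge's open underside with about 1 mm clearance all round.
- tumbler: small clear glass, 46 mm across, 57 mm high, bystander; origin at the centre of its underside.
- espresso_cup: green espresso cup, 65 x 94 x 52 mm, bystander; origin at the centre of its underside.
- tin: food tin, 57 mm across, 72 mm high, bystander; origin at the centre of its underside.
Not all that is in view belongs to the job. Leave any pink look-alike of the stand alone.

How it is judged:
By the outcome, as a careful person would: the job done as asked, in the order asked, and still so for the second after the job is handed in, with the robot touching nothing.
It also fails if it takes over 72 s, if anything falls off the work surface, if the arm or the gripper's body presses on something with over 40 N, if the wrist force passes 120 N, or if a joint passes its speed limit or range.

## Robot

A 6-joint arm with a two-finger parallel gripper is mounted at the origin on a cart in front of the work surface, level with it; the furniture and walls round the work are solid. World frame = base frame: x ahead of the robot, y to its left, z up, the work surface at z = 0. Lengths are in m, angles in rad, forces in N, time in s.
With the tool pointing down it reaches from about 0.225 to 0.725 m from the base axis. Payload 3.1 kg.
Tool frame: the origin (TCP) lies at the very end of the fingers, on their centre line; the grasp point (between the pads) lies 19 mm behind it; z points along the fingers, y is the line along which they close (so a half turn about z gives the same grasp; the last joint's range is limited). The gripper opens to 85 mm and grips with 20 to 120 N. Pads are 22 mm wide; open, the fingers measure 114 mm over their backs; the gripper's body (76 mm by 85 mm) begins 54 mm behind the grasp point. The pads swing forward as they close: fully open they stand 13 mm farther back than shut.
Start: joints at [-1.398, 0.048, 0.099, 1.622, 0, 1.443], TCP at [0.156, -0.501, 0.231] pointing down, gripper open.
Joint ranges: [-2.91, 2.91], [-0.99, 1.94], [-1.21, 1.42], [-2.12, 2.29], [-1.49, 1.47], [-3.14, 3.14]. Speed limits (rad/s): [2.79, 2.79, 3.14, 3.14, 3.14, 3.14].

## Interface

Orientations are given as a unit quaternion [x, y, z, w].
In Python, from cell import monitor, cams, workorder gives the robot as it stands.
- The arm moves only by the shell command python3 -m handwheel 'ROWS' [FORCE]. ROWS is a JSON object whose one key "moves" holds a list of rows, each an object with "translation": the shift along the tool's x, y, z in m, a list of three; "spin": the turn about the tool's z in degrees; "jaw": the opening, from -1 (shut) to 1 (fully open). A call has 1 to 12 rows; each row shifts and turns the commanded pose from where the row before left it, along the tool's axes as they then stand; what a row does not reach is not made up. A row lasts 1/10 s, in which the tool goes at most 50 mm and 8.59 degrees, less where a joint would pass 70% of its speed; a pose out of reach is approached as far as the arm can. A call with a gripper value outside its range is refused whole. The fingers move at their own pace and stop on an object; FORCE is the grip in N (left out, the last holds). Time passes only in rows, so rows that do not move let the fingers close. It gives the time, the measured TCP pose, the force, the opening and the grip force at its end, in the units of the state.
- monitor.read_state(): the state, without advancing time (a new reading comes with each control period).
- cams.read_camera(name): name is "side" or "top" or "wrist"; returns (picture, depth): 400x640x3 uint8, red, green, blue; 400x640 float32, m along the optical axis (not along the pixel's ray), 0 where there is no reading.
- cams.camera_model(name): a dict with "fovy" (degrees; the focal length in pixels is half the picture's height over the tangent of half this angle, whatever the lens; pixels are square), "cx", "cy" (the principal point, pixels), "rvec" (rotation vector, rad) and "tvec" (3), from world to camera coordinates, as OpenCV has them; the wrist camera has in their place "T_tool_cam" (4x4, takes a point from camera to tool coordinates, whose origin is the TCP and whose axes are the flange's). Camera axes: x right, y down, z forward; pixel columns grow to the right and rows downward; lengths in m; the calibration is good to about 2 mm. A picture is of the moment at which its call begins: read the wrist's pose just before it. camera_model takes no time and is no camera call.
- workorder.hand_in(): hands the job in; it is judged then, once.
The state is a dict: "time_s": time; "q": joint angles; "joint_vel": joint speeds; "joint_torque": joint torques, N m; "eef_pos": TCP position; "orientation": TCP orientation; "contact_force": force on the tool from outside, world axes, zero at the start; "moment": the same for the moment, N m; "finger_gap": opening from 0.0 (shut) to 1.0 (fully open); "grasp_force": force on a finger pad.
Only numpy, scipy, OpenCV 4.12 (cv2) and the standard library are available. Lean on these libraries where they do the work, as an engineer would, in place of code of your own. Each camera call takes 0.05 s, during which the arm holds its last target. There are 200 camera calls.

## Working session

There is one attempt and no reset: what is moved stays moved. The work goes in short steps, Python scripts to look and compute and a shell command to move; the robot and the scene stay as the last step left them, time stands still between calls to the robot, and variables do not carry over. Pictures are saved under pics/ and viewed, at most 11 in all, crops included, and the job is handed in when it is done.

```bash
mkdir -p pics; ls
cat > h.py <<'E'
import numpy as np,cv2
from cell import monitor,cams,workorder
from scipy.spatial.transform import Rotation as R
def K(m): 
    f=200/np.tan(np.radians(m["fovy"])/2); return np.array([[f,0,m["cx"]],[0,f,m["cy"]],[0,0,1]])
def shot(n):
    s=monitor.read_state(); im,d=cams.read_camera(n); m=cams.camera_model(n)
    if n=="wrist":
        T=np.eye(4);T[:3,:3]=R.from_quat(s["orientation"]).as_matrix();T[:3,3]=s["eef_pos"];T=T@np.array(m["T_tool_cam"])
    else:
        T=np.eye(4);T[:3,:3]=cv2.Rodrigues(np.array(m["rvec"],float))[0];T[:3,3]=np.ravel(m["tvec"]);T=np.linalg.inv(T)
    return im,d,K(m),T
def ray(u,v,k,T):
    return T[:3,3],T[:3,:3]@np.linalg.inv(k)@np.array([u,v,1.])
def onz(u,v,z,k,T):
    o,d=ray(u,v,k,T); return o+d*(z-o[2])/d[2]
def cloud(d,k,T):
    v,u=np.mgrid[:400,:640]; p=np.stack([(u-k[0,2])/k[0,0]*d,(v-k[1,2])/k[1,1]*d,d],-1)
    return p@T[:3,:3].T+T[:3,3]
def save(im,name): cv2.imwrite("pics/"+name,im[...,::-1])
E
python3 - <<'E'
from h import *
for n in("side","top"):
    im,d,k,T=shot(n); save(im,n+"0.png"); np.savez(n+"0.npz",im=im,d=d,k=k,T=T); print(n,k[0,0],k[:2,2],T.round(3),(d>0).mean())
s=monitor.read_state();print({a:np.round(b,3) for a,b in s.items()}); print(cams.camera_model("wrist"),cams.camera_model("side"))
E
```

```text
pics
side 418.89812361300363 [317.5445711  204.40266231] [[ 0.95  -0.13   0.284  0.162]
 [-0.311 -0.459  0.832 -1.313]
 [ 0.023 -0.879 -0.477  0.713]
 [ 0.     0.     0.     1.   ]] 0.99594140625
top 415.2164188234123 [316.45305842 200.57877498] [[-0.009 -0.997  0.082  0.396]
 [-1.     0.008 -0.009 -0.317]
 [ 0.009 -0.082 -0.997  1.156]
 [ 0.     0.     0.     1.   ]] 0.996
{'time_s': np.float64(0.1), 'q': array([-1.398,  0.049,  0.098,  1.622,  0.   ,  1.443]), 'joint_vel': array([ 0.001, -0.   ,  0.002,  0.004, -0.001, -0.   ]), 'joint_torque': array([ 2.0000e-03, -3.3985e+01,  3.2094e+01,  1.6000e-02, -0.0000e+00,
        0.0000e+00]), 'eef_pos': array([ 0.155, -0.501,  0.23 ]), 'orientation': array([ 0.989,  0.15 , -0.   , -0.001]), 'contact_force': array([ 0.333, -0.452, -0.422]), 'moment': array([0.002, 0.01 , 0.013]), 'grasp_force': np.float64(0.0), 'finger_gap': np.float64(0.999)}
{'fovy': 71.00147509213173, 'cx': 322.2409553060353, 'cy': 201.22650644437266, 'T_tool_cam': array([[-2.81166388e-04, -9.54464846e-01, -2.98323278e-01,
         7.67720554e-02],
       [ 9.99999930e-01, -3.42226216e-04,  1.52440416e-04,
         9.55750245e-04],
       [-2.47593065e-04, -2.98323214e-01,  9.54464876e-01,
        -1.44101176e-01],
       [ 0.00000000e+00,  0.00000000e+00,  0.00000000e+00,
         1.00000000e+00]])} {'fovy': 51.04363679364087, 'cx': 317.54457109629374, 'cy': 204.40266231261194, 'rvec': array([ 2.05092318, -0.31345464,  0.21806793]), 'tvec': array([-0.57923129,  0.04478073,  1.38571212])}
```

View pics/side0.png

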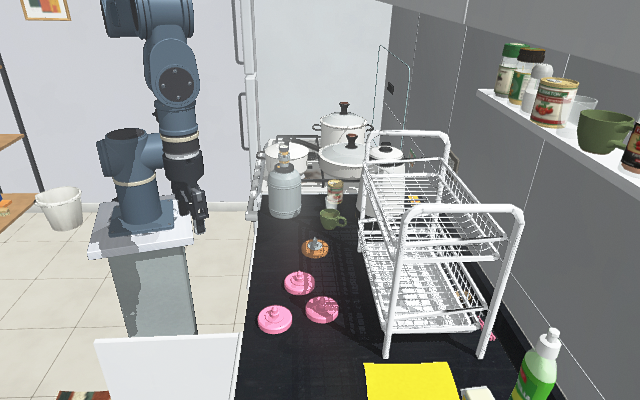

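View pics/top0.png

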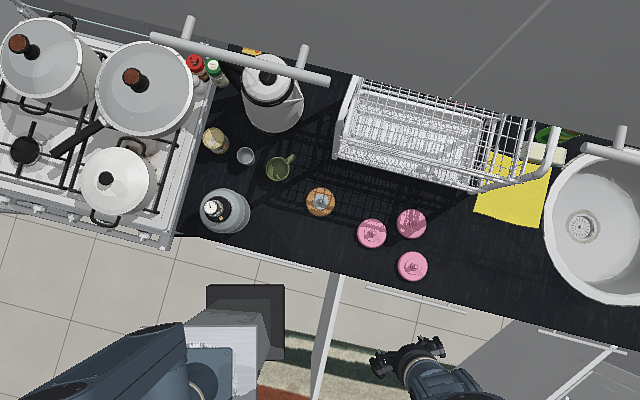

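The side view shows the keg at (285,190) with the gauge at (284,155), and the orange stand at (315,247). In the top view the gauge dial is at (210,208), the stand at (320,201), the cup at (279,168), the tumbler at (245,156), the tin at (215,140) and the kettle at (272,95).

Run:
```python
from h import *
C={}
for n in("side","top"):
    z=np.load(n+"0.npz"); im,d,k,T=z["im"],z["d"],z["k"],z["T"]; P=cloud(d,k,T); C[n]=P
    hsv=cv2.cvtColor(im,cv2.COLOR_RGB2HSV)
    m=cv2.inRange(hsv,(8,110,90),(22,255,255))
    nn,l,st,c=cv2.connectedComponentsWithStats(m)
    for i in range(1,nn):
        if st[i,4]>60: 
            q=P[l==i]; print(n,"orange",c[i].round(1),st[i],np.median(q,0).round(3),onz(*c[i],.017,k,T).round(3))
def lay(n,x0,x1,y0,y1,z0,z1):
    P=C[n];s=(P[...,0]>x0)&(P[...,0]<x1)&(P[...,1]>y0)&(P[...,1]<y1)&(P[...,2]>z0)&(P[...,2]<z1)
    return P[s]
t=np.load("top0.npz"); P=C["top"]
for u,v in[(210,208),(232,211),(245,156),(279,168),(215,140),(372,233),(411,223)]: print((u,v),P[v,u].round(3))
for n in C:
    g=P0=C[n][208,210] if n=="top" else P[208,210]
    for a,b in[(.02,.16),(.165,.185),(.19,.222),(.224,.25)]:
        q=lay(n,P0[0]-.08,P0[0]+.08,P0[1]-.08,P0[1]+.08,a,b)
        if len(q)>3: print(n,(a,b),len(q),q.min(0).round(3),q.max(0).round(3),q.mean(0).round(3))
im=t["im"]; save(cv2.resize(im[120:260,170:350],(720,560),interpolation=cv2.INTER_CUBIC),"topc.png")
```

```text
side orange [38.1 14.2] [21  0 46 20 88] [-0.586  1.818  0.461] [-2.021  8.056  0.017]
side orange [53.7  5.3] [ 48   0  13  12 111] [-0.468  1.79   0.532] [-2.246 10.567  0.017]
side orange [633. 143.] [628 132  12  22 113] [ 0.686 -0.97   0.541] [2.306 0.086 0.017]
side orange [  5.1 203.1] [  0 200  13   8  79] [-1.02   1.677 -0.661] [-0.439  0.198  0.017]
side orange [315.2 250. ] [303 240  25  18 256] [ 0.482 -0.363  0.016] [ 0.484 -0.36   0.017]
side orange [101.  395.4] [ 92 391  18   9 112] [-0.312  0.085 -0.872] [-0.046 -0.699  0.017]
top orange [16.9 42.4] [ 10  35  15  15 144] [0.835 0.348 0.245] [0.946 0.514 0.017]
top orange [130.9  75.9] [124  69  15  15 134] [0.781 0.117 0.183] [0.846 0.191 0.017]
top orange [320.  201.4] [306 187  29  29 439] [ 0.488 -0.337  0.017] [ 0.488 -0.338  0.017]
top orange [274.9 394.2] [257 384  53  16 284] [-0.352 -0.119 -0.869] [-0.023 -0.213  0.017]
(210, 208) [ 0.457 -0.091  0.242]
(232, 211) [ 0.455 -0.123  0.156]
(245, 156) [ 0.617 -0.13   0.014]
(279, 168) [ 0.583 -0.224  0.007]
(215, 140) [ 0.649 -0.06   0.07 ]
(372, 233) [ 0.4   -0.475  0.047]
(411, 223) [ 0.426 -0.583  0.037]
side (0.02, 0.16) 1338 [ 0.405 -0.153  0.02 ] [ 0.516 -0.062  0.16 ] [ 0.45  -0.131  0.096]
side (0.165, 0.185) 146 [ 0.429 -0.126  0.165] [ 0.49  -0.067  0.185] [ 0.457 -0.105  0.174]
side (0.19, 0.222) 113 [ 0.441 -0.115  0.19 ] [ 0.477 -0.085  0.222] [ 0.457 -0.104  0.208]
side (0.224, 0.25) 74 [ 0.444 -0.109  0.224] [ 0.474 -0.078  0.243] [ 0.459 -0.098  0.235]
top (0.02, 0.16) 1150 [ 0.405 -0.146  0.03 ] [ 0.516 -0.042  0.16 ] [ 0.455 -0.109  0.132]
top (0.165, 0.185) 311 [ 0.429 -0.123  0.165] [ 0.491 -0.06   0.185] [ 0.457 -0.1    0.175]
top (0.19, 0.222) 84 [ 0.441 -0.111  0.2  ] [ 0.478 -0.079  0.222] [ 0.456 -0.102  0.213]
top (0.224, 0.25) 184 [ 0.444 -0.108  0.226] [ 0.476 -0.075  0.244] [ 0.46  -0.092  0.24 ]
```

View pics/topc.png

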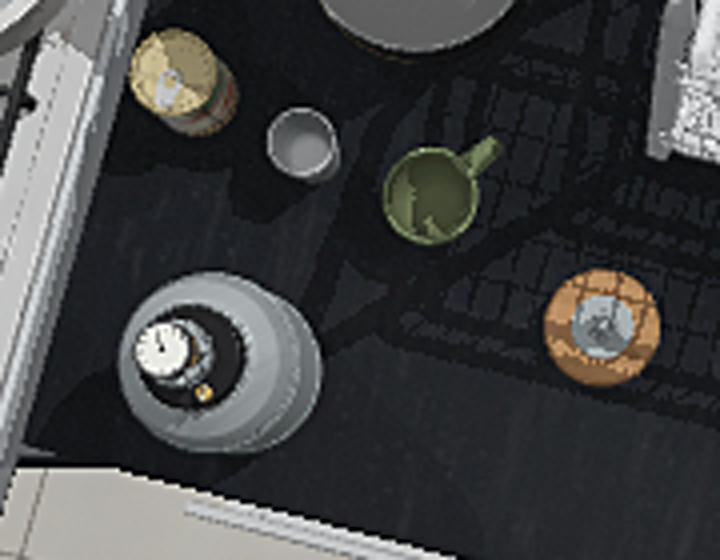

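```bash
python3 -m handwheel '{"moves":[{"translation":[0,0,-0.04],"spin":-8.5,"jaw":1},{"translation":[0,0,-0.04],"spin":-8.5,"jaw":1},{"translation":[0,0,-0.04],"spin":-8.5,"jaw":1},{"translation":[0,0,0],"spin":-8.5,"jaw":1},{"translation":[0,0,0],"spin":-8.5,"jaw":1},{"translation":[0,0,0],"spin":-8.5,"jaw":1},{"translation":[0,0,0],"spin":-8.5,"jaw":1},{"translation":[0,0,0],"spin":-8.5,"jaw":1},{"translation":[0,0,0],"spin":-8.5,"jaw":1},{"translation":[0,0,0],"spin":-8.5,"jaw":1},{"translation":[0,0,0],"spin":-8.5,"jaw":1},{"translation":[0,0,0],"spin":-8.5,"jaw":1}]}' 40
python3 -m handwheel '{"moves":[{"translation":[0,0,0],"spin":-8.5,"jaw":1},{"translation":[0,0,0],"spin":-8.5,"jaw":1},{"translation":[0,0,0],"spin":-8.5,"jaw":1},{"translation":[0,0,0],"spin":-8.5,"jaw":1},{"translation":[0,0,0],"spin":-8.5,"jaw":1},{"translation":[0,0,0],"spin":-8.5,"jaw":1},{"translation":[0,0,0],"spin":-8.5,"jaw":1},{"translation":[0,0,0],"spin":-8.5,"jaw":1},{"translation":[0,0,0],"spin":-8.5,"jaw":1},{"translation":[0,0,0],"spin":-8.5,"jaw":1}]}'
cat >> h.py <<'E'
def delta(target):
    s=monitor.read_state(); r=R.from_quat(s["orientation"]); return (r.inv().apply(np.array(target)-s["eef_pos"])*1000).round(1)
def st():
    s=monitor.read_state(); r=R.from_quat(s["orientation"]).as_matrix()
    print("t",round(s["time_s"],2),"p",np.round(np.array(s["eef_pos"])*1000,1),"yaw",np.degrees(np.arctan2(r[1,0],r[0,0])).round(1),"tilt",np.round(r[:,2],4),"F",np.round(s["contact_force"],1),"M",np.round(s["moment"],2),"gap",round(float(s["finger_gap"]),3),"grip",round(float(s["grasp_force"]),1),"q",np.round(s["q"],2))
E
python3 - <<'E'
from h import *
st(); print(delta([.488,-.338,.35]))
for n in("top","side"):
    z=np.load(n+"0.npz"); P=cloud(z["d"],z["k"],z["T"])
    for c in((.488,-.338),(.46,-.094)):
        s=(np.hypot(P[...,0]-c[0],P[...,1]-c[1])<.17)&(P[...,2]>.06)&(np.hypot(P[...,0]-.46,P[...,1]+.094)>.07); q=P[s]
        if len(q): print(n,c,len(q),q.min(0).round(2),q.max(0).round(2))
    s=(P[...,0]>.15)&(P[...,0]<.55)&(P[...,1]>-.55)&(P[...,1]<-.1)&(P[...,2]>.24); print(s.sum(), P[s].min(0) if s.any() else 0)
E
```

```text
time_s: 1.3
eef_pos: [0.1555, -0.5013, 0.3506]
orientation: [0.503, 0.864, 0.001, -0.0]
contact_force: [-0.2, -0.4, 1.3]
finger_gap: 0.998
grasp_force: 0.0
time_s: 2.3
eef_pos: [0.1555, -0.5012, 0.3506]
orientation: [-0.213, 0.977, 0.001, 0.0]
contact_force: [0.3, 1.2, -1.0]
finger_gap: 0.999
grasp_force: 0.0
t 2.3 p [ 155.5 -501.2  350.6] yaw -155.4 tilt [-3.0e-04  1.4e-03 -1.0e+00] F [ 0.3  1.2 -1. ] M [-0.05 -0.    0.04] gap 0.999 grip 0.0 q [-1.4   0.12  0.42  1.87 -0.   -1.83]
[-370.3   10.1    0.8]
top (0.488, -0.338) 26647 [ 0.4  -0.5   0.06] [ 0.65 -0.2   1.16]
top (0.46, -0.094) 562 [ 0.59 -0.2   0.06] [ 0.63 -0.12  0.73]
12638 [ 0.15004543 -0.54999563  0.2404399 ]
side (0.488, -0.338) 953 [ 0.55 -0.49  0.06] [ 0.65 -0.36  0.68]
side (0.46, -0.094) 1 [ 0.59 -0.15  0.06] [ 0.59 -0.15  0.06]
5251 [ 0.15003394 -0.54990301  0.24049907]
```

```bash
python3 - <<'E'
from h import *
for n in("top","side"):
    z=np.load(n+"0.npz"); P=cloud(z["d"],z["k"],z["T"]); ok=z["d"]>.2
    for zb in np.arange(0.05,.7,.05):
        s=ok&(P[...,2]>zb)&(P[...,2]<zb+.05)&(P[...,0]>.2)&(P[...,0]<.75)&(P[...,1]>-.6)&(P[...,1]<0)&(np.hypot(P[...,0]-.46,P[...,1]+.094)>.07)
        if s.sum()>5: 
            q=P[s];q=q[np.argsort(q[:,0])]; print(n,zb.round(2),len(q),q.min(0).round(2),q.max(0).round(2),q[:2].round(2).tolist())
E
python3 -m handwheel '{"moves":[{"translation":[-0.04,0.005,0],"spin":0,"jaw":1},{"translation":[-0.045,0.005,0],"spin":0,"jaw":1},{"translation":[-0.045,0,0],"spin":0,"jaw":1},{"translation":[-0.045,0,0],"spin":0,"jaw":1},{"translation":[-0.045,0,0],"spin":0,"jaw":1},{"translation":[-0.03,0,0],"spin":0,"jaw":1},{"translation":[0,0,0],"spin":0,"jaw":1}]}'
python3 - <<'E'
from h import *
st();im,d,k,T=shot("wrist"); save(im,"w1.png"); np.savez("w1.npz",im=im,d=d,k=k,T=T)
E
```

```text
top 0.05 1756 [ 0.4  -0.6   0.05] [ 0.75 -0.03  0.1 ] [[0.4, -0.48, 0.05], [0.43, -0.59, 0.05]]
top 0.1 736 [ 0.54 -0.6   0.1 ] [ 0.75 -0.    0.15] [[0.54, -0.6, 0.11], [0.54, -0.59, 0.11]]
top 0.15 553 [ 0.2  -0.38  0.15] [ 0.75 -0.    0.2 ] [[0.2, -0.0, 0.18], [0.2, -0.01, 0.19]]
top 0.2 1827 [ 0.2 -0.6  0.2] [ 0.75 -0.    0.25] [[0.2, -0.03, 0.25], [0.2, -0.03, 0.24]]
top 0.25 1875 [ 0.2  -0.6   0.25] [ 0.75 -0.    0.3 ] [[0.2, -0.0, 0.26], [0.2, -0.03, 0.25]]
top 0.3 175 [ 0.2  -0.59  0.3 ] [ 0.62 -0.    0.35] [[0.2, -0.03, 0.32], [0.2, -0.03, 0.35]]
top 0.35 559 [ 0.2  -0.41  0.35] [ 0.71 -0.    0.4 ] [[0.2, -0.03, 0.4], [0.2, -0.03, 0.38]]
top 0.4 163 [ 0.2  -0.04  0.4 ] [ 0.21 -0.    0.45] [[0.2, -0.03, 0.43], [0.2, -0.03, 0.42]]
top 0.45 205 [ 0.2  -0.04  0.45] [ 0.21 -0.    0.5 ] [[0.2, -0.04, 0.48], [0.2, -0.04, 0.49]]
top 0.5 303 [ 0.2  -0.53  0.5 ] [ 0.21 -0.    0.55] [[0.2, -0.52, 0.54], [0.2, -0.04, 0.5]]
top 0.55 422 [ 0.2  -0.53  0.55] [ 0.21 -0.    0.6 ] [[0.2, -0.53, 0.58], [0.2, -0.0, 0.56]]
top 0.6 632 [ 0.2  -0.54  0.6 ] [ 0.21 -0.    0.65] [[0.2, -0.49, 0.64], [
[... 786 characters left out ...]
de 0.5 13 [ 0.2  -0.54  0.53] [ 0.2  -0.53  0.55] [[0.2, -0.53, 0.55], [0.2, -0.53, 0.53]]
side 0.55 15 [ 0.2  -0.54  0.55] [ 0.2  -0.03  0.57] [[0.2, -0.53, 0.56], [0.2, -0.53, 0.56]]
side 0.6 26 [ 0.2  -0.54  0.63] [ 0.2  -0.52  0.65] [[0.2, -0.53, 0.63], [0.2, -0.53, 0.64]]
side 0.65 76 [ 0.2  -0.6   0.65] [ 0.55 -0.49  0.68] [[0.2, -0.54, 0.66], [0.2, -0.54, 0.65]]
time_s: 3.0
eef_pos: [0.3824, -0.3875, 0.3501]
orientation: [-0.213, 0.977, 0.001, 0.0]
contact_force: [-0.6, -0.5, 0.8]
finger_gap: 1.003
grasp_force: 0.0
t 3.0 p [ 382.4 -387.5  350.1] yaw -155.5 tilt [-0.      0.0023 -1.    ] F [-0.6 -0.5  0.8] M [-0.03  0.03  0.02] gap 1.003 grip 0.0 q [-0.92  0.17  0.48  1.88  0.   -1.34]
```

View pics/w1.png

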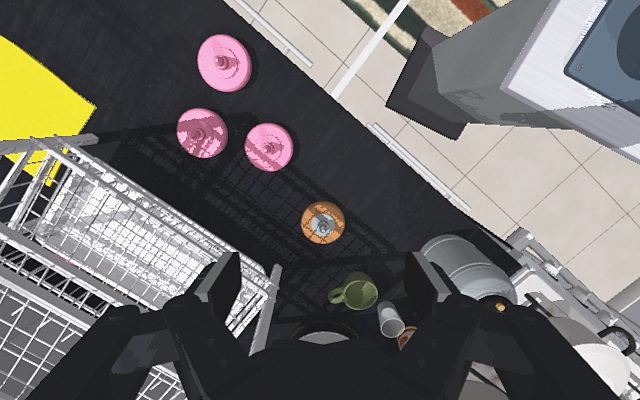

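The wrist view shows the stand at (323,222), the cup at (360,290), the tumbler at (390,320) and the keg at (468,270), with the rack to the left well clear.

Run:
```python
from h import *
z=np.load("w1.npz"); im,d,k,T=[z[a] for a in("im","d","k","T")]; P=cloud(d,k,T)
hsv=cv2.cvtColor(im,cv2.COLOR_RGB2HSV); roi=(slice(190,255),slice(290,360))
m=np.zeros((400,640),np.uint8); m[roi]=(hsv[roi][...,2]>60)*255
m=cv2.inRange(hsv,(5,80,50),(25,255,255))*(m>0)
c=max(cv2.findContours(m,0,2)[0],key=cv2.contourArea); e=cv2.fitEllipse(cv2.convexHull(c)); print(e, onz(*e[0],.017,k,T).round(4))
q=P[roi].reshape(-1,3); 
for a,b in((.010,.03),(.035,.06)):
    r=q[(q[:,2]>a)&(q[:,2]<b)]; print(a,len(r),r.mean(0).round(4),r.min(0).round(4),r.max(0).round(4))
print(delta([.46,-.094,.335]))
z=np.load("top0.npz");m=cv2.inRange(cv2.cvtColor(z["im"],cv2.COLOR_RGB2HSV),(5,80,50),(25,255,255));m[:185]=0;m[220:]=0;m[:,:300]=0;m[:,340:]=0
c=max(cv2.findContours(m,0,2)[0],key=cv2.contourArea); e=cv2.fitEllipse(cv2.convexHull(c)); print("top",e, onz(*e[0],.017,z["k"],z["T"]).round(4))
```

```text
((322.4959716796875, 222.0588836669922), (42.890403747558594, 44.290164947509766), 80.3164291381836) [ 0.4862 -0.3402  0.017 ]
0.01 1318 [ 0.486  -0.3396  0.0192] [ 0.4491 -0.378   0.0102] [ 0.5286 -0.299   0.0297]
0.035 51 [ 0.4872 -0.3391  0.0437] [ 0.4828 -0.345   0.035 ] [ 0.4938 -0.3319  0.0496]
[-194.1  235.3   15.6]
top ((320.0418395996094, 201.48797607421875), (29.039051055908203, 29.173681259155273), 117.52350616455078) [ 0.4878 -0.3379  0.017 ]
```

```bash
python3 -m handwheel '{"moves":[{"translation":[-0.028,0.034,0],"spin":0,"jaw":1},{"translation":[-0.028,0.034,0],"spin":0,"jaw":1},{"translation":[-0.028,0.034,0],"spin":0,"jaw":1},{"translation":[-0.028,0.034,0],"spin":0,"jaw":1},{"translation":[-0.028,0.034,0],"spin":0,"jaw":1},{"translation":[-0.028,0.034,0],"spin":0,"jaw":1},{"translation":[-0.026,0.031,0],"spin":0,"jaw":1},{"translation":[0,0,0],"spin":0,"jaw":1},{"translation":[0,0,0],"spin":0,"jaw":1}]}'
python3 - <<'E'
from h import *
st();im,d,k,T=shot("wrist"); np.savez("w2.npz",im=im,d=d,k=k,T=T)
P=cloud(d,k,T); s=(d>.05)&(np.hypot(P[...,0]-.46,P[...,1]+.094)<.04)&(P[...,2]>.15)&(P[...,2]<.25)
for a,b in((.17,.18),(.19,.218),(.232,.25)):
    r=P[s&(P[...,2]>a)&(P[...,2]<b)]; print(a,len(r),r.mean(0).round(4),r.min(0).round(4),r.max(0).round(4))
v,u=np.where(s); print(u.min(),u.max(),v.min(),v.max())
u0,u1,v0,v1=u.min()-15,u.max()+15,v.min()-15,v.max()+15
c=im[max(v0,0):v1,u0:u1]; f=min(780/c.shape[1],580/c.shape[0]); save(cv2.resize(c,None,fx=f,fy=f,interpolation=cv2.INTER_CUBIC),"w2.png"); print(u0,max(v0,0),f)
E
```

```text
time_s: 3.95
eef_pos: [0.4594, -0.0961, 0.3512]
orientation: [-0.21, 0.978, -0.0, -0.0]
contact_force: [-0.1, -0.8, -0.2]
finger_gap: 0.997
grasp_force: 0.0
t 3.95 p [459.4 -96.1 351.2] yaw -155.7 tilt [-5.e-04 -1.e-03 -1.e+00] F [-0.1 -0.8 -0.2] M [-0.03 -0.   -0.  ] gap 0.997 grip 0.0 q [-0.35 -0.03  0.27  1.87 -0.   -0.77]
0.17 1015 [ 0.4507 -0.0965  0.1763] [ 0.429  -0.1228  0.1701] [ 0.4902 -0.0601  0.1798]
0.19 213 [ 0.4495 -0.0969  0.2107] [ 0.4412 -0.1108  0.2013] [ 0.4729 -0.0731  0.218 ]
0.232 914 [ 0.4596 -0.092   0.2414] [ 0.4443 -0.1074  0.233 ] [ 0.4763 -0.0758  0.2445]
293 357 147 216
278 132 5.858585858585859
```

View pics/w2.png

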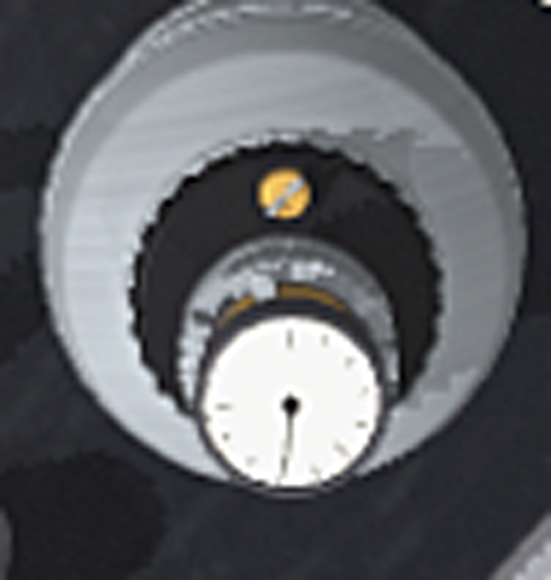

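The crop shows the dial centre at (290,403), with a grey lug at about (265,285) on the sleeve's edge. A dark gap at about (205,315), to its left (anticlockwise), may be a notch. I'll work out both angles.

Run:
```python
from h import *
z=np.load("w2.npz"); im,d,k,T=[z[a] for a in("im","d","k","T")]
g=cv2.cvtColor(im,cv2.COLOR_RGB2GRAY)
roi=g[178:220,300:355]; m=(roi>190).astype(np.uint8); c=max(cv2.findContours(m,0,2)[0],key=cv2.contourArea); e=cv2.fitEllipse(cv2.convexHull(c)); ctr=onz(e[0][0]+300,e[0][1]+178,.241,k,T); print("dial",e,ctr)
for u,v,zz,n in((265,285,.2205,"lug"),(205,315,.217,"notch?"),(205,315,.213,"notch?")):
    p=onz(u/5.8586+278,v/5.8586+132,zz,k,T); print(n,p,np.hypot(*(p-ctr)[:2]),np.degrees(np.arctan2(*(p-ctr)[1::-1])))
# unwrap sleeve edge ring, visible side
az=np.radians(np.arange(-90,-320,-1)); ci=np.linalg.inv(T)
U=[]
for r,zz in((.0165,.217),(.0175,.217),(.0185,.217),(.019,.215),(.019,.212),(.019,.208)):
    p=np.c_[ctr[0]+r*np.cos(az),ctr[1]+r*np.sin(az),np.full(len(az),zz)]; q=p@ci[:3,:3].T+ci[:3,3]; q=q@k.T; q=q[:,:2]/q[:,2:]
    U.append(cv2.remap(im,q[None,:,0].astype(np.float32),q[None,:,1].astype(np.float32),cv2.INTER_LINEAR))
save(cv2.resize(np.vstack(U),(690,240),interpolation=cv2.INTER_NEAREST),"unw.png")
print(delta([ctr[0],ctr[1],.335]))
```

```text
dial ((27.323375701904297, 22.1737117767334), (28.18025016784668, 29.306610107421875), 74.95144653320312) [ 0.46022476 -0.09176584  0.241     ]
lug [ 0.44887398 -0.1011091   0.2205    ] 0.014701592008943604 -140.54088747930564
notch? [ 0.45881657 -0.10810306  0.217     ] 0.016397802258961685 -94.92645382634424
notch? [ 0.45980024 -0.10781353  0.213     ] 0.016053309583851785 -91.51533475392634
[-2.9  4.3 16.2]
```

View pics/unw.png

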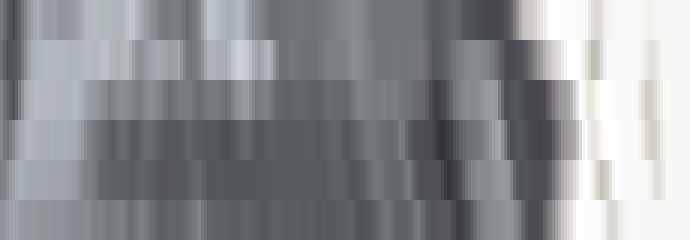

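```bash
python3 -m handwheel '{"moves":[{"translation":[-0.003,0.004,0.02],"spin":0,"jaw":1},{"translation":[0,0,0.04],"spin":0,"jaw":1},{"translation":[0,0,0.04],"spin":0,"jaw":1},{"translation":[0,0,0.03],"spin":0,"jaw":1},{"translation":[0,0,0.02],"spin":0,"jaw":1},{"translation":[0,0,0.009],"spin":0,"jaw":1},{"translation":[0,0,0],"spin":0,"jaw":0.3},{"translation":[0,0,0],"spin":0,"jaw":0.3},{"translation":[0,0,0],"spin":0,"jaw":0.3}]}' 20
python3 - <<'E'
from h import *
st();im,d,k,T=shot("wrist"); np.savez("w3.npz",im=im,d=d,k=k,T=T); save(im,"w3.png")
E
```

```text
time_s: 4.9
eef_pos: [0.4619, -0.0917, 0.1941]
orientation: [-0.21, 0.978, -0.001, 0.001]
contact_force: [-1.1, 0.0, -0.6]
finger_gap: 0.648
grasp_force: 0.0
t 4.9 p [461.9 -91.7 194.1] yaw -155.8 tilt [ 0.0029 -0.0012 -1.    ] F [-1.1  0.  -0.6] M [ 0.05 -0.04 -0.02] gap 0.648 grip 0.0 q [-0.34 -0.1  -0.12  1.55 -0.   -0.76]
```

View pics/w3.png

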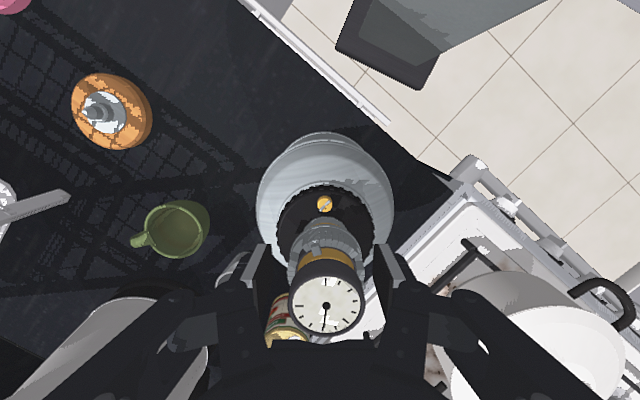

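The gauge sits at about column 325–326 between pads whose centre is at about 321.5, so it is some 2 mm towards tool +y. I'll correct that and close gently.

```bash
python3 -m handwheel '{"moves":[{"translation":[0,0.0017,0.001],"spin":0,"jaw":0},{"translation":[0,0,0],"spin":0,"jaw":0},{"translation":[0,0,0],"spin":0,"jaw":0},{"translation":[0,0,0],"spin":0,"jaw":0},{"translation":[0,0,0],"spin":0,"jaw":-0.1},{"translation":[0,0,0],"spin":0,"jaw":-0.1}]}' 20
python3 -c "
from h import *
st()"
python3 -m handwheel '{"moves":[{"translation":[0,0,0],"spin":0,"jaw":-0.3},{"translation":[0,0,0],"spin":0,"jaw":-0.3},{"translation":[0,0,0],"spin":0,"jaw":-0.3},{"translation":[0,0,0],"spin":0,"jaw":-0.3}]}' 20
python3 -c "
from h import *
st()"
```

```text
time_s: 5.55
eef_pos: [0.4605, -0.0897, 0.1915]
orientation: [-0.21, 0.978, -0.0, 0.0]
contact_force: [-0.0, -1.2, 1.5]
finger_gap: 0.446
grasp_force: 0.7
t 5.55 p [460.5 -89.7 191.5] yaw -155.8 tilt [ 6.e-04 -9.e-04 -1.e+00] F [-0.  -1.2  1.5] M [-0.32 -0.04  0.03] gap 0.446 grip 0.7 q [-0.34 -0.1  -0.13  1.55 -0.   -0.76]
time_s: 5.95
eef_pos: [0.4605, -0.0897, 0.1916]
orientation: [-0.21, 0.978, -0.001, 0.0]
contact_force: [1.2, -3.3, 1.7]
finger_gap: 0.441
grasp_force: 20.2
t 5.95 p [460.5 -89.7 191.6] yaw -155.8 tilt [ 8.e-04 -9.e-04 -1.e+00] F [ 1.2 -3.3  1.7] M [-0.55 -0.16  0.01] gap 0.441 grip 20.2 q [-0.34 -0.1  -0.13  1.55 -0.   -0.76]
```

```bash
python3 -m handwheel '{"moves":[{"translation":[0,-0.0007,0],"spin":0,"jaw":-0.5},{"translation":[0,0,0],"spin":0,"jaw":-0.5}]}' 40
python3 -c "
from h import *
st()"
python3 -m handwheel '{"moves":[{"translation":[0,0,0],"spin":4,"jaw":-0.5},{"translation":[0,0,0],"spin":7,"jaw":-0.5},{"translation":[0,0,0],"spin":7,"jaw":-0.5},{"translation":[0,0,0],"spin":7,"jaw":-0.5},{"translation":[0,0,0],"spin":7,"jaw":-0.5},{"translation":[0,0,0],"spin":4,"jaw":-0.5},{"translation":[0,0,0],"spin":0,"jaw":-0.5}]}'
python3 -c "
from h import *
st()"
```

```text
time_s: 6.15
eef_pos: [0.4606, -0.0898, 0.1918]
orientation: [-0.21, 0.978, 0.0, 0.0]
contact_force: [0.1, -0.8, 3.9]
finger_gap: 0.429
grasp_force: 39.8
t 6.15 p [460.6 -89.8 191.8] yaw -155.8 tilt [ 4.e-04  5.e-04 -1.e+00] F [ 0.1 -0.8  3.9] M [-0.17  0.04  0.  ] gap 0.429 grip 39.8 q [-0.34 -0.1  -0.13  1.55  0.   -0.76]
time_s: 6.85
eef_pos: [0.4606, -0.0905, 0.1917]
orientation: [0.103, 0.995, -0.001, 0.0]
contact_force: [-0.4, -2.8, 3.6]
finger_gap: 0.43
grasp_force: 39.8
t 6.85 p [460.6 -90.5 191.7] yaw 168.2 tilt [ 5.0e-04 -1.4e-03 -1.0e+00] F [-0.4 -2.8  3.6] M [-0.59  0.03  0.03] gap 0.43 grip 39.8 q [-0.34 -0.1  -0.13  1.55 -0.   -0.13]
```

```bash
cat > s.sh <<'E'
python3 -c "
from h import *
st()"
E
python3 -m handwheel '{"moves":[{"translation":[0,0,-0.0013],"spin":0,"jaw":-0.5},{"translation":[0,0,0],"spin":0,"jaw":-0.5}]}'; sh s.sh
python3 -m handwheel '{"moves":[{"translation":[0,0,-0.0012],"spin":0,"jaw":-0.5},{"translation":[0,0,0],"spin":0,"jaw":-0.5}]}'; sh s.sh
```

```text
time_s: 7.05
eef_pos: [0.4605, -0.0904, 0.1918]
orientation: [0.102, 0.995, -0.0, -0.0]
contact_force: [2.4, -3.9, -1.7]
finger_gap: 0.428
grasp_force: 40.7
t 7.05 p [460.5 -90.4 191.8] yaw 168.3 tilt [-7.e-04 -8.e-04 -1.e+00] F [ 2.4 -3.9 -1.7] M [-0.89 -0.41  0.01] gap 0.428 grip 40.7 q [-0.34 -0.1  -0.13  1.55 -0.   -0.13]
time_s: 7.25
eef_pos: [0.4603, -0.0904, 0.1922]
orientation: [0.102, 0.995, -0.0, -0.001]
contact_force: [2.7, -4.4, -5.9]
finger_gap: 0.43
grasp_force: 40.6
t 7.25 p [460.3 -90.4 192.2] yaw 168.2 tilt [-1.9e-03 -5.0e-04 -1.0e+00] F [ 2.7 -4.4 -5.9] M [-1.06 -0.58 -0.02] gap 0.43 grip 40.6 q [-0.34 -0.1  -0.12  1.55 -0.   -0.13]
```

```bash
python3 -m handwheel '{"moves":[{"translation":[0,0,-0.001],"spin":0,"jaw":-0.5},{"translation":[0,0,0],"spin":0,"jaw":-0.5}]}'|sed -n '2p;4p'; 
python3 -m handwheel '{"moves":[{"translation":[0,0,-0.001],"spin":0,"jaw":-0.5},{"translation":[0,0,0],"spin":0,"jaw":-0.5}]}'|sed -n '2p;4p'; sh s.sh
```

```text
eef_pos: [0.4603, -0.0904, 0.1929]
contact_force: [2.4, -5.2, -5.6]
eef_pos: [0.4602, -0.0904, 0.1937]
contact_force: [3.0, -4.9, -7.3]
t 7.65 p [460.2 -90.4 193.7] yaw 168.3 tilt [-2.3e-03 -4.0e-04 -1.0e+00] F [ 3.  -4.9 -7.3] M [-1.05 -0.67 -0.04] gap 0.433 grip 40.8 q [-0.34 -0.1  -0.12  1.55 -0.   -0.13]
```

```bash
python3 -m handwheel '{"moves":[{"translation":[0,0,-0.001],"spin":0,"jaw":-0.5},{"translation":[0,0,0],"spin":0,"jaw":-0.5}]}'|sed -n '2p;4p'; sh s.sh
```

```text
eef_pos: [0.4602, -0.0904, 0.1945]
contact_force: [3.3, -5.0, -7.9]
t 7.85 p [460.2 -90.4 194.5] yaw 168.3 tilt [-2.6e-03 -3.0e-04 -1.0e+00] F [ 3.3 -5.  -7.9] M [-1.07 -0.74  0.03] gap 0.428 grip 40.8 q [-0.34 -0.1  -0.12  1.55 -0.   -0.13]
```

```bash
python3 -m handwheel '{"moves":[{"translation":[-0.0006,-0.0009,-0.0005],"spin":0,"jaw":-0.5},{"translation":[0,0,0],"spin":0,"jaw":-0.5}]}'|sed -n '2p;4p'; 
python3 -m handwheel '{"moves":[{"translation":[0,0,-0.001],"spin":0,"jaw":-0.5},{"translation":[0,0,0],"spin":0,"jaw":-0.5}]}'|sed -n '2p;4p'; sh s.sh
```

```text
eef_pos: [0.4603, -0.0905, 0.195]
contact_force: [3.8, -2.8, -8.3]
eef_pos: [0.4603, -0.0906, 0.1974]
contact_force: [1.5, -2.5, -8.5]
t 8.25 p [460.3 -90.6 197.4] yaw 168.2 tilt [-0.0021  0.0011 -1.    ] F [ 1.5 -2.5 -8.5] M [-0.56 -0.45  0.02] gap 0.432 grip 41.1 q [-0.34 -0.1  -0.11  1.56  0.   -0.13]
```

```bash
python3 -m handwheel '{"moves":[{"translation":[0,0,-0.001],"spin":0,"jaw":-0.5},{"translation":[0,0,0],"spin":0,"jaw":-0.5}]}'|sed -n '2p;4p'; 
python3 -m handwheel '{"moves":[{"translation":[0,0,-0.001],"spin":0,"jaw":-0.5},{"translation":[0,0,0],"spin":0,"jaw":-0.5}]}'|sed -n '2p;4p'; sh s.sh
```

```text
eef_pos: [0.4609, -0.0909, 0.2]
contact_force: [1.0, -2.2, -2.7]
eef_pos: [0.4609, -0.0909, 0.2016]
contact_force: [-0.0, -2.2, -2.6]
t 8.65 p [460.9 -90.9 201.6] yaw 168.2 tilt [ 1.e-03 -3.e-04 -1.e+00] F [-0.  -2.2 -2.6] M [-0.36  0.05  0.  ] gap 0.436 grip 41.6 q [-0.34 -0.1  -0.11  1.56  0.   -0.13]
```

Fz has dropped to the gauge's weight, so the coupling has let go. Lifting clear, straight up.

```bash
python3 -m handwheel '{"moves":[{"translation":[0,0,-0.003],"spin":0,"jaw":-0.5},{"translation":[0,0,-0.004],"spin":0,"jaw":-0.5},{"translation":[0,0,-0.004],"spin":0,"jaw":-0.5},{"translation":[0,0,0],"spin":0,"jaw":-0.5}]}'; 
python3 -m handwheel '{"moves":[{"translation":[0,0,-0.006],"spin":0,"jaw":-0.5},{"translation":[0,0,-0.01],"spin":0,"jaw":-0.5},{"translation":[0,0,-0.015],"spin":0,"jaw":-0.5},{"translation":[0,0,-0.02],"spin":0,"jaw":-0.5},{"translation":[0,0,-0.03],"spin":0,"jaw":-0.5},{"translation":[0,0,-0.01],"spin":0,"jaw":-0.5},{"translation":[0,0,0],"spin":0,"jaw":-0.5},{"translation":[0,0,0],"spin":0,"jaw":-0.5}]}'
python3 - <<'E'
from h import *
st();im,d,k,T=shot("wrist");im2,d2,k2,T2=shot("side")
print(delta([.487,-.339,.25]))
a=im[190:400,200:440]; b=im2[100:230,225:375]
save(np.hstack([cv2.resize(a,(400,350)),cv2.resize(b,(400,350))]),"w4.png"); np.savez("s4.npz",im=im2,d=d2,k=k2,T=T2)
E
```

```text
time_s: 9.05
eef_pos: [0.4613, -0.0907, 0.2124]
orientation: [0.102, 0.995, 0.0, 0.001]
contact_force: [0.6, -0.5, -2.8]
finger_gap: 0.425
grasp_force: 41.9
time_s: 9.85
eef_pos: [0.4609, -0.091, 0.3017]
orientation: [0.102, 0.995, 0.0, -0.0]
contact_force: [-0.7, -0.3, -3.5]
finger_gap: 0.432
grasp_force: 41.9
t 9.85 p [460.9 -91.  301.7] yaw 168.2 tilt [-5.e-04  2.e-04 -1.e+00] F [-0.7 -0.3 -3.5] M [0.03 0.02 0.  ] gap 0.432 grip 41.9 q [-0.34 -0.06  0.13  1.76  0.   -0.13]
[ -76.8 -237.6   50.3]
```

View pics/w4.png

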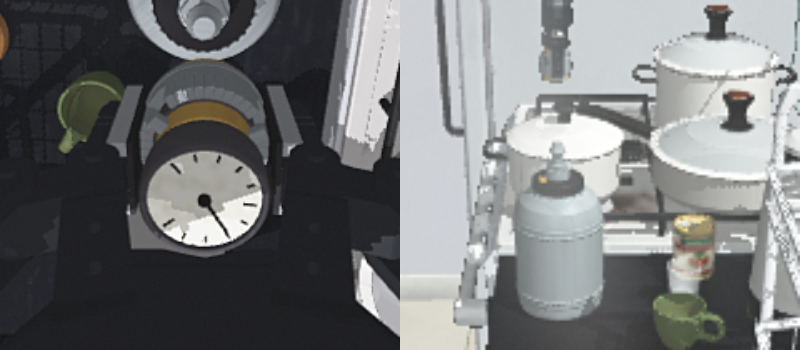

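The left half shows the gauge held upright with its sleeve forward against the jaws' level. In the right half the keg still stands, with its bare post at about (558,155). Next I'll carry the gauge over to the stand.

```bash
python3 -m handwheel '{"moves":[{"translation":[-0.006,-0.018,0],"spin":0,"jaw":-0.5},{"translation":[-0.009,-0.028,0],"spin":0,"jaw":-0.5},{"translation":[-0.009,-0.028,0],"spin":0,"jaw":-0.5},{"translation":[-0.009,-0.028,0],"spin":0,"jaw":-0.5},{"translation":[-0.009,-0.028,0],"spin":0,"jaw":-0.5},{"translation":[-0.009,-0.028,0.02],"spin":0,"jaw":-0.5},{"translation":[-0.009,-0.028,0.03],"spin":0,"jaw":-0.5},{"translation":[-0.009,-0.028,0.03],"spin":0,"jaw":-0.5},{"translation":[-0.007,-0.021,0.03],"spin":0,"jaw":-0.5},{"translation":[0,0,0.02],"spin":0,"jaw":-0.5},{"translation":[0,0,0.02],"spin":0,"jaw":-0.5},{"translation":[0,0,0],"spin":0,"jaw":-0.5}]}'; 
python3 -m handwheel '{"moves":[{"translation":[0,0,0],"spin":0,"jaw":-0.5},{"translation":[0,0,0],"spin":0,"jaw":-0.5},{"translation":[0,0,0],"spin":0,"jaw":-0.5}]}' >/dev/null
cat > m.py <<'E'
from h import *
import sys
st();im,d,k,T=shot("wrist"); np.savez("w5.npz",im=im,d=d,k=k,T=T)
P=cloud(d,k,T); s=monitor.read_state(); r=R.from_quat(s["orientation"]); tcp=np.array(s["eef_pos"])
tool=lambda p:(r.inv().apply(p-tcp)*1000).round(1)
# stand foot: orange
m=cv2.inRange(cv2.cvtColor(im,cv2.COLOR_RGB2HSV),(5,80,40),(25,255,255)); m&=((np.abs(P[...,2]-.017)<.008)*255).astype(np.uint8)
m=cv2.morphologyEx(m,cv2.MORPH_CLOSE,np.ones((9,9)))
c=max(cv2.findContours(m,0,2)[0],key=cv2.contourArea); e=cv2.fitEllipse(cv2.convexHull(c)); p=onz(*e[0],.017,k,T); print("foot",np.round(e[0],1),np.round(e[1],1),p.round(4),"tool",tool(p))
q=P[(P[...,2]>.012)&(P[...,2]<.0225)&(np.hypot(P[...,0]-.487,P[...,1]+.339)<.055)]; print("foot bbox",q.min(0).round(4),q.max(0).round(4), (q.min(0)+q.max(0))[:2]/2)
s2=(P[...,2]>.040)&(P[...,2]<.049)&(np.hypot(P[...,0]-.487,P[...,1]+.339)<.015); q=P[s2]; print("stub",len(q), q.mean(0).round(4), tool(q.mean(0)))
# gauge in tool frame: dial white
Tt=np.linalg.inv(np.block([[r.as_matrix(),tcp[:,None]],[0,0,0,1]])) @T
Q=cloud(d,k,Tt); g=(d>.03)&(np.hypot(Q[...,0],Q[...,1])<.03)
for a,b in((-.056,-.044),(-.03,-.012),(-.012,.01)):
    w=Q[g&(Q[...,2]>a)&(Q[...,2]<b)]
    if len(w): print("tool z",a,b,len(w),(w.min(0)*1000).round(1),(w.max(0)*1000).round(1))
gr=cv2.cvtColor(im,cv2.COLOR_RGB2GRAY); mm=(g&(Q[...,2]<-.044)&(Q[...,2]>-.056)).astype(np.uint8)
c=max(cv2.findContours(mm,0,2)[0],key=cv2.contourArea); e=cv2.fitEllipse(cv2.convexHull(c)); print("dial",np.round(e[0],1),np.round(e[1],1),"tool",(onz(*e[0],np.median(Q[mm>0][:,2]),k,Tt)*1000).round(1))
if len(sys.argv)>1: save(im,sys.argv[1])
E
python3 m.py w5.png
```

```text
time_s: 11.15
eef_pos: [0.4844, -0.3343, 0.146]
orientation: [0.103, 0.995, 0.003, -0.005]
contact_force: [-0.4, 0.2, -2.9]
finger_gap: 0.431
grasp_force: 41.8
t 11.45 p [ 488.2 -337.   154.2] yaw 168.3 tilt [ 0.0024 -0.0021 -1.    ] F [ 0.2  0.6 -2.6] M [-0.  0. -0.] gap 0.432 grip 41.9 q [-0.72  0.22  0.13  1.48 -0.   -0.51]
foot [321.8 188. ] [74.6 76.3] [ 0.4868 -0.338   0.017 ] tool [  1.6  -1.1 137.1]
foot bbox [ 0.4491 -0.3781  0.0123] [ 0.529  -0.2988  0.0225] [ 0.48902044 -0.33845554]
stub 139 [ 0.4875 -0.3383  0.0449] [  0.7  -1.2 109.2]
tool z -0.056 -0.044 5549 [-15.3 -28.2 -56. ] [ 17.  28. -44.]
tool z -0.03 -0.012 2797 [ -9.5 -29.4 -30. ] [ 20.2  29.4 -12. ]
tool z -0.012 0.01 368 [  5.5 -29.3 -12. ] [20.1 29.3  1.2]
dial [322.4 304.4] [75.8 79.8] tool [  2.8  -0.6 -49.7]
```

View pics/w5.png

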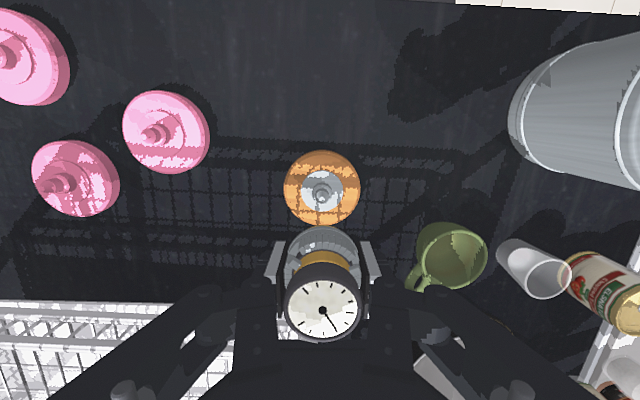

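```bash
cat > m2.py <<'E'
from h import *
import sys
ss=[]; 
for _ in range(3):
    ss.append(monitor.read_state()); im,d=cams.read_camera("wrist")
mdl=cams.camera_model("wrist"); k=K(mdl); T=np.array(mdl["T_tool_cam"]); h=np.mean([s["eef_pos"][2] for s in ss]); print("h",h,[np.round(s["eef_pos"],4) for s in ss])
Q=cloud(d,k,T)*1; ok=d>.03
hsv=cv2.cvtColor(im,cv2.COLOR_RGB2HSV)
m=cv2.inRange(hsv,(5,80,40),(25,255,255)); m&=((ok&(np.abs(Q[...,2]-(h-.017))<.008)&(np.hypot(Q[...,0],Q[...,1])<.06))*255).astype(np.uint8)
c=max(cv2.findContours(m,0,2)[0],key=cv2.contourArea); e=cv2.fitEllipse(cv2.convexHull(c)); print("foot",(onz(*e[0],h-.017,k,T)*1e3).round(1),np.round(e[:2],1).tolist())
st_=ok&(np.abs(Q[...,2]-(h-.0445))<.0045)&(np.hypot(Q[...,0],Q[...,1])<.02); q=Q[st_]; print("stub tip",len(q),(q.mean(0)*1e3).round(1),(q[q[:,2]<np.percentile(q[:,2],25)].mean(0)*1e3).round(1))
fo=ok&(np.abs(Q[...,2]-(h-.0165))<.0025)&(np.hypot(Q[...,0],Q[...,1])<.055); q=Q[fo]; print("foot/bbox mid",((q.min(0)+q.max(0))/2*1e3).round(1),((q.max(0)-q.min(0))*1e3).round(1))
di=(ok&(hsv[...,1]<60)&(hsv[...,2]>120)&(Q[...,2]<-.045)&(Q[...,2]>-.06)&(np.hypot(Q[...,0],Q[...,1])<.018)).astype(np.uint8)
c=max(cv2.findContours(di,0,2)[0],key=cv2.contourArea); e=cv2.fitEllipse(cv2.convexHull(c)); zt=np.median(Q[di>0][:,2]); print("dial",(onz(*e[0],zt,k,T)*1e3).round(1),np.round(e[:2],1).tolist())
sl=ok&(Q[...,2]>-.024)&(Q[...,2]<.0)&(np.abs(Q[...,1])<.006)&(Q[...,0]>0.012)&(Q[...,0]<.024); print("sleeve front x",np.percentile(Q[sl][:,0],[50,90,98])*1e3)
E
python3 m2.py; sh s.sh
```

```text
h 0.1538857340520505 [array([ 0.4882, -0.337 ,  0.1541]), array([ 0.4881, -0.337 ,  0.1539]), array([ 0.488 , -0.3369,  0.1536])]
foot [  1.2  -1.2 136.9] [[321.7, 188.5], [74.9, 76.4]]
stub tip 144 [  0.3  -1.4 108.9] [ -0.7  -1.5 105.8]
foot/bbox mid [ -0.7  -1.1 137.3] [78.9 79.2  4.8]
dial [  0.8  -0.7 -49.5] [[322.3, 308.5], [57.4, 69.7]]
sleeve front x [19.08966273 19.58748593 19.90901699]
t 11.65 p [ 487.9 -336.8  153.3] yaw 168.2 tilt [ 0.0013 -0.0011 -1.    ] F [ 0.3  0.8 -3. ] M [ 0.02 -0.03  0.04] gap 0.436 grip 41.9 q [-0.72  0.22  0.13  1.48 -0.   -0.51]
```

Run:
```python
from cell import cams
for _ in range(2): print(cams.camera_model("wrist"))
```

```text
{'fovy': 71.00147509213173, 'cx': 322.2409553060353, 'cy': 201.22650644437266, 'T_tool_cam': array([[-2.84032403e-04, -9.53928505e-01, -3.00033877e-01,
         7.57416558e-02],
       [ 9.99999936e-01, -3.35577500e-04,  1.20268280e-04,
        -6.94559798e-04],
       [-2.15411959e-04, -3.00033824e-01,  9.53928539e-01,
        -1.44097518e-01],
       [ 0.00000000e+00,  0.00000000e+00,  0.00000000e+00,
         1.00000000e+00]])}
{'fovy': 71.00147509213173, 'cx': 322.2409553060353, 'cy': 201.22650644437266, 'T_tool_cam': array([[-2.84032403e-04, -9.53928505e-01, -3.00033877e-01,
         7.57416558e-02],
       [ 9.99999936e-01, -3.35577500e-04,  1.20268280e-04,
        -6.94559798e-04],
       [-2.15411959e-04, -3.00033824e-01,  9.53928539e-01,
        -1.44097518e-01],
       [ 0.00000000e+00,  0.00000000e+00,  0.00000000e+00,
         1.00000000e+00]])}
```

```bash
python3 -m handwheel '{"moves":[{"translation":[-0.0009,-0.0006,0.02],"spin":0,"jaw":-0.5},{"translation":[0,0,0.02],"spin":0,"jaw":-0.5},{"translation":[0,0,0.02],"spin":0,"jaw":-0.5},{"translation":[0,0,0.02],"spin":0,"jaw":-0.5},{"translation":[0,0,0.012],"spin":0,"jaw":-0.5},{"translation":[0,0,0],"spin":0,"jaw":-0.5},{"translation":[0,0,0],"spin":0,"jaw":-0.5},{"translation":[0,0,0],"spin":0,"jaw":-0.5}]}' >/dev/null; sh s.sh
python3 - <<'E'
from h import *
im,d,k,T=shot("side"); save(cv2.resize(im[195:275,265:365],(800,600),interpolation=cv2.INTER_CUBIC)[:,:],"s6.png")
E
```

```text
t 12.45 p [ 489.1 -338.1   62. ] yaw 168.2 tilt [ 0.0022 -0.0019 -1.    ] F [ 0.3  0.6 -3.1] M [-0.01 -0.01 -0.02] gap 0.432 grip 41.9 q [-0.72  0.25 -0.01  1.31  0.   -0.51]
```

View pics/s6.png

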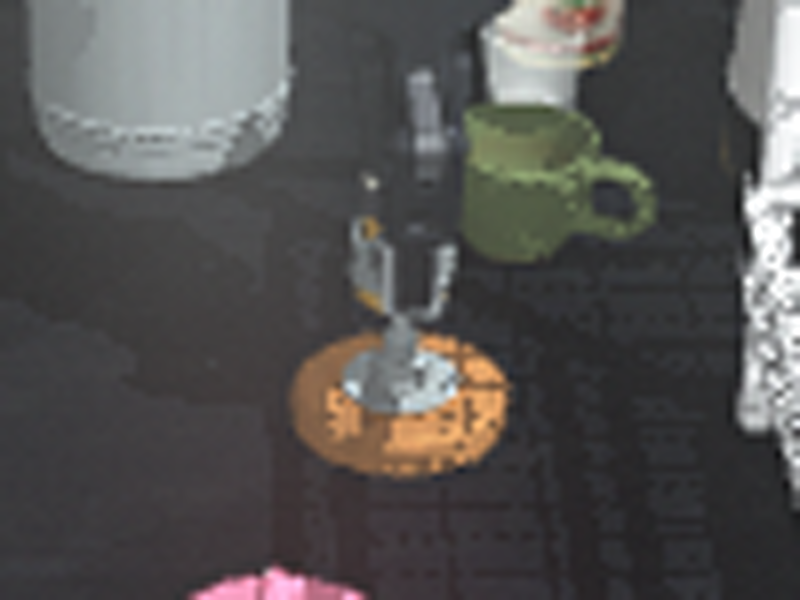

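The gauge spans columns 350–458 (centre about 404) directly over the stub at about 400, so it is aligned. Lowering in steps with force checks.

```bash
python3 -m handwheel '{"moves":[{"translation":[0,0,0.005],"spin":0,"jaw":-0.5},{"translation":[0,0,0.004],"spin":0,"jaw":-0.5},{"translation":[0,0,0.002],"spin":0,"jaw":-0.5},{"translation":[0,0,0],"spin":0,"jaw":-0.5}]}' >/dev/null; sh s.sh
python3 -m handwheel '{"moves":[{"translation":[0,0,0.002],"spin":0,"jaw":-0.5},{"translation":[0,0,0.002],"spin":0,"jaw":-0.5},{"translation":[0,0,0],"spin":0,"jaw":-0.5}]}' >/dev/null; sh s.sh
```

```text
t 12.9 p [ 487.7 -336.9   48.5] yaw 168.2 tilt [-0.0011  0.001  -1.    ] F [-0.5  0.8 -2. ] M [-0.03  0.    0.03] gap 0.433 grip 41.9 q [-0.72  0.26 -0.03  1.28 -0.   -0.51]
t 13.2 p [ 488.  -337.1   44.9] yaw 168.2 tilt [-5.e-04  4.e-04 -1.e+00] F [-0.1  1.  -3.4] M [-0.02  0.03  0.04] gap 0.425 grip 41.9 q [-0.72  0.26 -0.03  1.28 -0.   -0.51]
```

```bash
python3 -m handwheel '{"moves":[{"translation":[0,0,0.002],"spin":0,"jaw":-0.5},{"translation":[0,0,0.002],"spin":0,"jaw":-0.5},{"translation":[0,0,0],"spin":0,"jaw":-0.5}]}' >/dev/null; sh s.sh
```

```text
t 13.5 p [ 487.9 -337.1   40.9] yaw 168.2 tilt [-6.e-04  5.e-04 -1.e+00] F [ 1.2 -0.  -3.2] M [ 0.07 -0.06  0.  ] gap 0.43 grip 41.9 q [-0.72  0.27 -0.04  1.27 -0.   -0.51]
```

```bash
for i in 1; do python3 -m handwheel '{"moves":[{"translation":[0,0,0.002],"spin":0,"jaw":-0.5},{"translation":[0,0,0.002],"spin":0,"jaw":-0.5},{"translation":[0,0,0],"spin":0,"jaw":-0.5}]}' >/dev/null; sh s.sh; done
python3 -m handwheel '{"moves":[{"translation":[0,0,0.002],"spin":0,"jaw":-0.5},{"translation":[0,0,0.002],"spin":0,"jaw":-0.5},{"translation":[0,0,0],"spin":0,"jaw":-0.5}]}' >/dev/null; sh s.sh
```

```text
t 13.8 p [ 487.9 -337.1   36.8] yaw 168.2 tilt [-6.e-04  5.e-04 -1.e+00] F [ 0.2  0.4 -3. ] M [ 0.02 -0.02  0.05] gap 0.432 grip 41.9 q [-0.72  0.27 -0.04  1.26 -0.   -0.51]
t 14.1 p [ 487.9 -337.1   32.8] yaw 168.2 tilt [-6.e-04  5.e-04 -1.e+00] F [-0.1 -0.6 -3.5] M [-0.05 -0.05  0.01] gap 0.428 grip 41.9 q [-0.72  0.27 -0.05  1.25 -0.   -0.51]
```

Next is the 20 mm collar, at about TCP 31–32, so smaller steps.

```bash
python3 -m handwheel '{"moves":[{"translation":[0,0,0.0015],"spin":0,"jaw":-0.5},{"translation":[0,0,0.001],"spin":0,"jaw":-0.5},{"translation":[0,0,0],"spin":0,"jaw":-0.5}]}' >/dev/null; sh s.sh
python3 -m handwheel '{"moves":[{"translation":[0,0,0.001],"spin":0,"jaw":-0.5},{"translation":[0,0,0.001],"spin":0,"jaw":-0.5},{"translation":[0,0,0],"spin":0,"jaw":-0.5}]}' >/dev/null; sh s.sh
```

```text
t 14.4 p [ 488.1 -337.2   30.6] yaw 168.2 tilt [-3.e-04  3.e-04 -1.e+00] F [-0.3  0.1 -3. ] M [ 0.06  0.01 -0.  ] gap 0.431 grip 41.9 q [-0.72  0.27 -0.05  1.25 -0.   -0.51]
t 14.7 p [ 488.1 -337.2   28.6] yaw 168.2 tilt [-3.e-04  2.e-04 -1.e+00] F [ 0.4  0.5 -3.3] M [0.04 0.04 0.01] gap 0.433 grip 41.9 q [-0.72  0.27 -0.05  1.24 -0.   -0.51]
```

```bash
python3 -m handwheel '{"moves":[{"translation":[0,0,0.001],"spin":0,"jaw":-0.5},{"translation":[0,0,0.001],"spin":0,"jaw":-0.5},{"translation":[0,0,0.001],"spin":0,"jaw":-0.5},{"translation":[0,0,0],"spin":0,"jaw":-0.5}]}' >/dev/null; sh s.sh
python3 -m handwheel '{"moves":[{"translation":[0,0,0.001],"spin":0,"jaw":-0.5},{"translation":[0,0,0.001],"spin":0,"jaw":-0.5},{"translation":[0,0,0],"spin":0,"jaw":-0.5}]}' >/dev/null; sh s.sh
```

```text
t 15.1 p [ 488.3 -337.4   25.9] yaw 168.2 tilt [ 2.e-04 -1.e-04 -1.e+00] F [ 1.   0.5 -2.5] M [-0.04  0.01  0.06] gap 0.43 grip 42.0 q [-0.72  0.28 -0.06  1.24  0.   -0.51]
t 15.4 p [ 488.5 -337.5   23.8] yaw 168.2 tilt [ 7.e-04 -4.e-04 -1.e+00] F [ 0.7 -0.5 -3.8] M [-0.11 -0.2   0.05] gap 0.431 grip 41.9 q [-0.72  0.28 -0.06  1.23  0.   -0.51]
```

```bash
python3 -m handwheel '{"moves":[{"translation":[0,0,0.001],"spin":0,"jaw":-0.5},{"translation":[0,0,0],"spin":0,"jaw":-0.5}]}' >/dev/null; sh s.sh
python3 -m handwheel '{"moves":[{"translation":[0,0,0.001],"spin":0,"jaw":-0.5},{"translation":[0,0,0],"spin":0,"jaw":-0.5}]}' >/dev/null; sh s.sh
```

```text
t 15.6 p [ 488.5 -337.5   22.9] yaw 168.2 tilt [ 7.e-04 -4.e-04 -1.e+00] F [ 1.4 -0.3 -2.4] M [-0.12 -0.26 -0.03] gap 0.435 grip 41.9 q [-0.72  0.28 -0.06  1.23  0.   -0.51]
t 15.8 p [ 488.5 -337.6   22.8] yaw 168.2 tilt [ 9.e-04 -6.e-04 -1.e+00] F [-0.1 -0.2  2.4] M [0.12 0.03 0.03] gap 0.435 grip 42.3 q [-0.72  0.28 -0.06  1.23  0.   -0.51]
```

Contact came at TCP 22.8 mm, matching the expected seat (about 22.5). Releasing gently, then backing off.

```bash
python3 -m handwheel '{"moves":[{"translation":[0,0,0],"spin":0,"jaw":-0.2},{"translation":[0,0,0],"spin":0,"jaw":-0.1},{"translation":[0,0,0],"spin":0,"jaw":0},{"translation":[0,0,0],"spin":0,"jaw":0.1},{"translation":[0,0,0],"spin":0,"jaw":0.3},{"translation":[0,0,0],"spin":0,"jaw":0.5},{"translation":[0,0,0],"spin":0,"jaw":0.5},{"translation":[0,0,0],"spin":0,"jaw":0.5}]}' 20 >/dev/null; sh s.sh
```

```text
t 16.6 p [ 488.1 -337.3   21.8] yaw 168.2 tilt [-1.e-04  0.e+00 -1.e+00] F [-0.7 -0.9 -0.3] M [ 0.03 -0.01  0.  ] gap 0.745 grip 0.0 q [-0.72  0.28 -0.06  1.23 -0.   -0.51]
```

```bash
python3 -m handwheel '{"moves":[{"translation":[0,0,-0.01],"spin":0,"jaw":0.6},{"translation":[0,0,-0.02],"spin":0,"jaw":0.6},{"translation":[0,0,-0.03],"spin":0,"jaw":0.6},{"translation":[0,0,-0.03],"spin":0,"jaw":0.6},{"translation":[0,0,-0.03],"spin":0,"jaw":0.6},{"translation":[0,0,-0.03],"spin":0,"jaw":0.6},{"translation":[0,0,-0.02],"spin":0,"jaw":0.6},{"translation":[0,0,0],"spin":0,"jaw":0.6},{"translation":[0,0,0],"spin":0,"jaw":0.6},{"translation":[0,0,0],"spin":0,"jaw":0.6}]}' >/dev/null; sh s.sh
python3 - <<'E'
from h import *
im,d,k,T=shot("wrist"); i2,d2,k2,T2=shot("side")
for n,dd,kk,TT in(("w",d,k,T),("s",d2,k2,T2)):
    P=cloud(dd,kk,TT); s=(dd>.05)&(np.hypot(P[...,0]-.487,P[...,1]+.339)<.05)
    for a,b in((.012,.0225),(.03,.055),(.066,.082)):
        q=P[s&(P[...,2]>a)&(P[...,2]<b)]
        if len(q): print(n,a,len(q),"med z",np.median(q[:,2]).round(4),"max",q[:,2].max().round(4),"mid",((q.min(0)+q.max(0))/2)[:2].round(4),"size",(q.max(0)-q.min(0)).round(3))
    q=P[s&(P[...,2]>.066)&(P[...,2]<.082)]; 
    A=np.linalg.lstsq(np.c_[q[:,:2]-q[:,:2].mean(0),np.ones(len(q))],q[:,2],rcond=None)[0]; print("dial plane slope",A)
save(np.hstack([cv2.resize(im[100:300,220:420],(400,400),interpolation=cv2.INTER_CUBIC),cv2.resize(i2[170:270,250:350],(400,400),interpolation=cv2.INTER_CUBIC)]),"end.png")
E
```

```text
t 17.6 p [ 487.5 -336.7  190. ] yaw 168.2 tilt [-0.0022  0.0019 -1.    ] F [-0.6  0.5 -0.2] M [-0.02  0.04 -0.04] gap 0.8 grip 0.0 q [-0.72  0.22  0.21  1.56 -0.   -0.51]
w 0.012 2348 med z 0.0186 max 0.0224 mid [ 0.489  -0.3384] size [0.08  0.079 0.01 ]
w 0.03 345 med z 0.049 max 0.055 mid [ 0.4833 -0.3375] size [0.029 0.038 0.023]
w 0.066 851 med z 0.0726 max 0.0753 mid [ 0.4883 -0.3378] size [0.032 0.032 0.009]
dial plane slope [ 0.0232922  -0.00826231  0.07258363]
s 0.012 255 med z 0.0172 max 0.0222 mid [ 0.4878 -0.3429] size [0.078 0.077 0.01 ]
s 0.03 108 med z 0.0448 max 0.0548 mid [ 0.4861 -0.3435] size [0.035 0.034 0.024]
s 0.066 67 med z 0.0706 max 0.0736 mid [ 0.4881 -0.3404] size [0.031 0.035 0.008]
dial plane slope [0.04352155 0.03216577 0.07044837]
```

View pics/end.png

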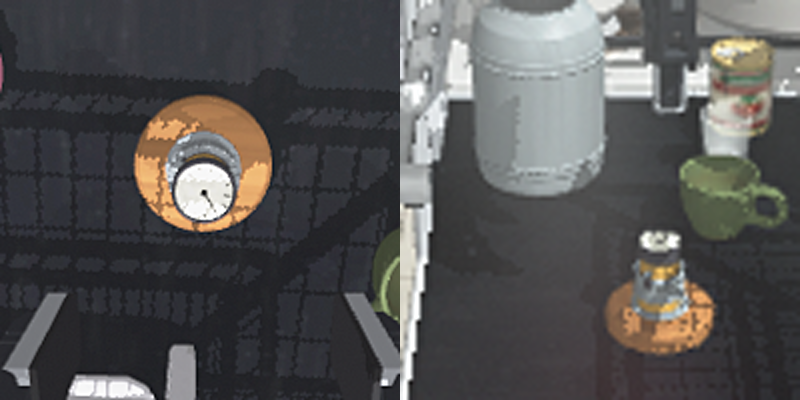

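The gauge is seated upright on the stand: its top is at 72 mm and it is centred on the foot. The keg, cup and tin are standing where they were, and the gripper is clear, so I'm handing in.

```bash
python3 -c "
from cell import workorder
print(workorder.hand_in())"
```

```text
the job is handed in; nothing more can be done
None
```

The gauge came off the keg's post with light pulls and now sits upright, fully down on its wooden stand; the job was handed in with the gripper clear, at about 18 s of the 72 s allowed, and I don't have the judge's result.

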